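Dock an electrode stand and draw it tight with its cam lock

ROBOT

A 6-joint arm with a two-finger parallel gripper is mounted at the origin on the work surface. World frame = base frame: x ahead of the robot, y to its left, z up, the work surface at z = 0. Lengths are in mm, angles in rad, forces in N, time in s.
With the tool pointing down it reaches from about 350 to 775 mm from the base axis. Payload 5.5 kg.
Tool frame: the origin (TCP) lies midway between the tips of the shut fingers; the grasp point (between the pads) lies 19 mm behind it (grasp_offset is the distance from the TCP to the grasp point, in mm); x points along the fingers, y is the direction in which the jaws open and shut, and the axes are right-handed (so a half turn about x gives the same grasp; the last joint's range is limited). The gripper opens to 85 mm and grips with 20 to 120 N. Pads are 22 mm wide; open, the fingers measure 114 mm over their backs; the gripper's body (76 mm by 85 mm) begins 54 mm behind the grasp point. The pads swing forward as they close: fully open they stand 13 mm farther back than shut.
Start: joints at [1.169, 0.313, 0.046, 1.304, 0, 1.431], TCP at [148.845, 555.443, 231.323] pointing down, gripper open.
Joint ranges: [-2.76, 2.76], [-0.86, 1.69], [-1.03, 1.26], [-2.2, 2.34], [-1.47, 1.5], [-3.14, 3.14]. Speed limits (rad/s): [2.57, 2.57, 3.14, 3.14, 3.14, 3.14].

INTERFACE

Orientations are given as a unit quaternion [x, y, z, w].
In Python, from plant import get_state, snapshot, camera_info, hand_in, grasp_offset gives the robot as it stands.
- The arm moves only by the shell command python3 -m inch 'ROWS' [FORCE]. ROWS is JSON, a list that holds one entry, the list of rows, each a list of 7 numbers: the turn, a rotation vector about the world's x, y, z as a fraction of full scale, then the shift along the world's x, y, z as a fraction of full scale, then the opening, from 0 (shut) to 1 (fully open). A call has 1 to 12 rows; each row shifts and turns the commanded pose from where the row before left it; what a row does not reach is not made up. Full scale, the value 1, is 50 mm for a shift and 0.08 rad for a turn. A row lasts 1/10 s, in which the tool goes at most 50 mm and 8.59 degrees, less where a joint would pass 70% of its speed; a pose out of reach is approached as far as the arm can. A call with a number of a shift or a turn outside -1 to 1 is refused whole. A call with a gripper value outside its range is refused whole. The fingers move at their own pace and stop on an object; FORCE is the grip in N (left out, the last holds). Time passes only in rows, so rows that do not move let the fingers close. It gives the time, the measured TCP pose, the force and the opening at its end, in the units of the state.
- get_state(): the state, without advancing time (a new reading comes with each control period).
- snapshot(name): name is "scene" or "top"; returns the picture (420x560x3 uint8, red, green, blue); there is no depth.
- camera_info(name): a dict with "camera_matrix" (3x3 intrinsics, pixels), "k1" (the pictures are not rectified: a ray, as slopes to the right and down, at radius r is drawn at 1 + k1 r^2 times it, then the intrinsics apply), "pose" (4x4, takes a point from camera to world coordinates). Camera axes: x right, y up, looking along -z (the intrinsics and any distortion apply to the point x, -y, -z); pixel columns grow to the right and rows downward; lengths in mm; the calibration is good to about 2 mm. A picture is of the moment at which its call begins. camera_info takes no time and is no camera call.
- hand_in(): hands the job in, once; it reports no verdict.
The state is a dict: "time": time; "joint_pos": joint angles; "joint_vel": joint speeds; "joint_efforts": joint torques, N m; "tool_pos": TCP position; "orientation": TCP orientation; "contact_force": force on the tool from outside, world axes, zero at the start; "ft_torque": the same for the moment, N m; "finger_gap": finger opening in mm.
Only numpy, scipy, OpenCV 4.12 (cv2) and the standard library are available. Lean on these libraries where they do the work, as an engineer would, in place of code of your own. Each camera call takes 0.05 s, during which the arm holds its last target.

TASK

Swing the cam lever of the docking base back until it is fully open, slide the beige electrode stand along its guide until it meets the rubber pads, then turn the lever so that its curved slot catches the headed stud and draws the stand firmly snug against the pads. Stop at firm resistance, at about 6 N of push on the knob, because much more overstrains the latch; let go, and leave the bottles and vessels around it where they are and the stand upright.

Things in the scene. Friction and masses are not known exactly. Their poses are not given: they have to be found in the camera images.
- base: Fixed aluminium docking base, plate 8 mm thick. Origin: on the cam lever's upright turning axis, at bench level. Its x axis is the way the stand is pushed home; the plate spans x -255 to +50 mm, y +-55 mm. Two dark guide rails, tops 22 mm above the bench, 12 mm wide, run along x from -248 to -78 mm; the gap between them is y -36 to +36 mm.
- guide_end (a point): Fixed point on the base's x axis at x = -63 mm, between two upright black rubber pads (17 to 35 mm to either side, 10 to 36 mm above the bench) that stop the stand's front face. The pads' setting differs each time and is not reported: their faces lie between x = -66 and -64 mm. They are stiff, about 3.5 N per 0.1 mm.
- hub (a point): Top of the lever's hub, on the turning axis, 37 mm above the bench. What is felt at the knob, square to the lever arm: about 1 N moves the free lever. With the stand home it starts to draw at an angle between 0.7 and 1.8; from there the push rises over some 0.2 rad: under 4 N is still loose, 6 N firm, over 9 N may overstrain. The lever stays where it is left and keeps its tightness.
- lever (a joint): Angle of the cam lever, rad: 0 = fully open, at a stop; grows counterclockwise seen from above, to 2.1. At angle q the steel arm (27 to 35 mm above the bench) points at q - 1.05 from the base's x axis, counterclockwise positive. It starts part closed (0.5 to 1.0), when the hook bars the stud's way in.
- knob (a point): Top centre of the lever's upright grey round knob, 16 mm in diameter, 43 mm tall (35 to 78 mm above the bench), 80 mm from the turning axis. It can be pushed from either side.
- hook: Steel hook plate on the lever, 27 to 35 mm above the bench; origin and axes as the base's when the lever is at 0. A curved arm 9 mm thick, inner face 38 mm from the axis at its free tip and closing in by 8 mm per rad. At lever 0 the tip is 0.4 rad clear of the base's -x line, so the stud can enter; turning up brings the arm behind the stud's neck and draws it to the axis.
- foot: Loose beige electrode stand, 0.6 to 0.85 kg: block 80 x 70 x 30 mm lying on the base plate between the rails. Origin: centre of its underside (8 mm above the bench), x axis as the base's. A toe 22 mm wide, 16 mm high runs from its front face (x = +40) to x = +88 mm. An arm with an electrode sticks out behind the post to x = -85 mm, up to 122 mm high. Slides with 3 to 7 N.
- stud (a point): Fixed point on the stand, 76 mm ahead of its origin, 44 mm above the bench: nominal top centre of the headed steel stud. The stud is clamped in a slot of the toe, 0 to 5.5 mm ahead (+x) of this point; this differs each time and is not reported. Neck 10 mm in diameter, 15 mm tall; head 18 mm, 5 mm thick. Home, this point is 28 to 30 mm from the lever's axis; beyond 33 mm the hook may miss the stud.
- post_top (a point): Top centre of the stand's square post, 24 x 24 mm, straight above the stand's origin, 113 mm above the bench; it can be gripped across the base's y from above (the last 70 mm are free on those sides).
- bottle_pink: Bystander: closed plastic bottle of pink solution, 74 mm diameter, 170 mm tall; origin under its centre.
- bottle_yellow: Bystander: closed plastic bottle of yellow solution, 74 mm diameter, 170 mm tall; origin under its centre.
- amber_jar: Bystander: amber glass jar, 70 mm diameter, 110 mm tall; origin under its centre.
- beaker: Bystander: glass beaker, 70 mm diameter, 90 mm tall; origin under its centre.
- cap_bottle: Bystander: small white storage bottle with black cap, 32 mm diameter, 55 mm tall, beside the guide; origin under its centre.
- dish: Bystander: small white porcelain dish, 50 mm diameter, 28 mm tall, beside the lever's base; origin under its centre.
There are look-alikes about, which are no part of the job. What is shaped like the foot but red or yellow is not meant.

How it is judged (in metres and radians):
On the way, in this order (a step that is already met when the one before it is completed fails the run):
1. the lever is swung back to fully open (value of joint lever below 0.12 rad), for 0.2 s.
2. the stand is slid home, its stud in the hook's mouth (x of stud in the frame of base above -0.0325 m and value of joint lever below 0.3 rad), for 0.2 s.
3. the lever is turned until the hook draws the stud tight (contact force between foot and hook above 9 N and value of joint lever above 0.6 rad), for 0.2 s.
At the end, for the whole second after the job is handed in: The stand is upright (within 3 degrees) and flat on the base, its stud caught by the hook within 32.5 mm of the lever's axis, and the hook pulls it against the pads with more than 8 N, the lever let go and holding by itself (contact force between foot and hook above 8 N and value of joint lever above 0.6 rad and x of stud in the frame of base above -0.0325 m and y of stud in the frame of base between -0.006 and 0.006 m and angle between foot's own z axis and vertical below 0.05 rad and height (world z) of foot below 0.012 m and linear speed of foot below 0.01 m/s); the robot touches nothing.
It fails at once if the latch is overstrained: hook and stud press on each other with over 42 N (contact force between foot and hook above 42 N).
It fails at once if the stand is tipped (angle between foot's own z axis and vertical above 0.2 rad).
It fails at once if a bottle, jar, beaker or dish nearby is pushed away by over 25 mm or tipped over (distance of any of bottle_pink, bottle_yellow, amber_jar, beaker, cap_bottle, dish from where it was at the start of the episode above 0.025 m or angle between any of bottle_pink, bottle_yellow, amber_jar, beaker, cap_bottle, dish's own z axis and vertical above 0.4 rad).
It also fails if it takes over 69 s, if anything falls off the work surface, if the arm or the gripper's body presses on something with over 40 N, if the wrist force passes 120 N, or if a joint passes its speed limit or range.

## Working session

There is one attempt and no reset: what is moved stays moved. The work goes in short steps, Python scripts to look and compute and a shell command to move; the robot and the scene stay as the last step left them, time stands still between calls to the robot, and variables do not carry over. Pictures are saved under pics/ and viewed, and the job is handed in when it is done.

```bash
mkdir -p pics; ls
python3 - <<'E'
from plant import *
import cv2
s=get_state();print(s)
for n in("scene","top"):
    cv2.imwrite(f"pics/{n}0.png",snapshot(n)[:,:,::-1]);c=camera_info(n);print(n,c)
print(grasp_offset if not callable(grasp_offset) else grasp_offset())
E
```

```text
pics
{'time': 0.0, 'joint_pos': array([ 1.16941089e+00,  3.14001167e-01,  4.49906704e-02,  1.30360330e+00,
       -1.71686907e-05,  1.43120677e+00]), 'joint_vel': array([-5.66889297e-05, -1.32133756e-03, -5.75802639e-04, -5.40794786e-04,
       -6.72659363e-04,  9.34220848e-04]), 'joint_efforts': array([ 8.97850314e-04, -4.80629110e+01,  2.98533404e+01,  1.95197971e-02,
        1.44703385e-06, -2.67797283e-06]), 'tool_pos': array([148.62732396, 554.93388041, 230.41321854]), 'orientation': array([ 0.09167385,  0.7012231 , -0.09291552,  0.70089141]), 'contact_force': array([ 0.26303639, -0.08521621, -0.29532981]), 'ft_torque': array([ 0.01652344, -0.03023884, -0.0258902 ]), 'finger_gap': 85.20880279933004}
scene {'camera_matrix': array([[449.29630253,   0.        , 270.47016629],
       [  0.        , 449.29630253, 213.66121394],
       [  0.        ,   0.        ,   1.        ]]), 'k1': -0.0013781468370405489, 'pose': array([[ 1.82087038e-01, -7.12094610e-01,  6.78060158e-01,
         1.27841712e+03],
       [ 9.83236326e-01,  1.38538258e-01, -1.18547363e-01,
        -1.01704172e+02],
       [-9.52033523e-03,  6.88279317e-01,  7.25383309e-01,
         8.73908754e+02],
       [ 0.00000000e+00,  0.00000000e+00,  0.00000000e+00,
         1.00000000e+00]])}
top {'camera_matrix': array([[509.23251394,   0.        , 277.70409234],
       [  0.        , 509.23251394, 204.23118692],
       [  0.        ,   0.        ,   1.        ]]), 'k1': 0.03518847107530181, 'pose': array([[-2.03080402e-02,  9.93939659e-01, -1.08034895e-01,
         4.22458934e+02],
       [-9.99724013e-01, -2.14641601e-02, -9.54917832e-03,
         1.32741191e+01],
       [-1.18101853e-02,  1.07811154e-01,  9.94101240e-01,
         1.31653542e+03],
       [ 0.00000000e+00,  0.00000000e+00,  0.00000000e+00,
         1.00000000e+00]])}
18.700000000000003
```

View pics/scene0.png

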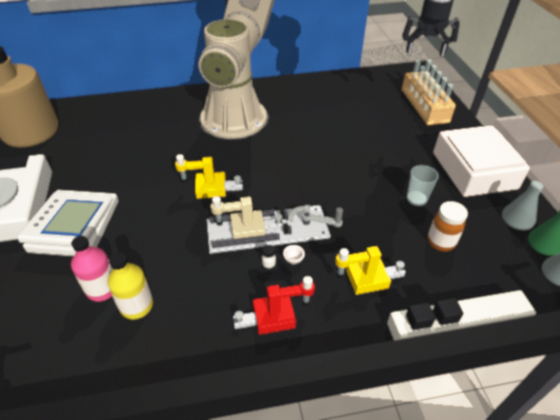

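View pics/top0.png

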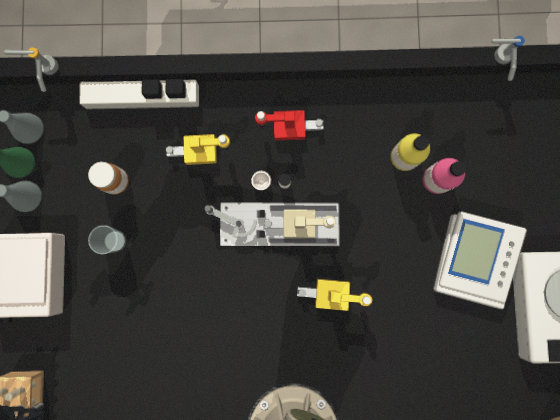

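Run:
```python
import cv2
a=cv2.imread("pics/top0.png")[160:270,190:360];cv2.imwrite("pics/topz.png",cv2.resize(a,None,fx=4.7,fy=4.7,interpolation=cv2.INTER_CUBIC))
a=cv2.imread("pics/scene0.png")[180:280,190:360];cv2.imwrite("pics/scenez.png",cv2.resize(a,None,fx=4.7,fy=4.7,interpolation=cv2.INTER_CUBIC))
```

```text
(no output)
```

View pics/topz.png

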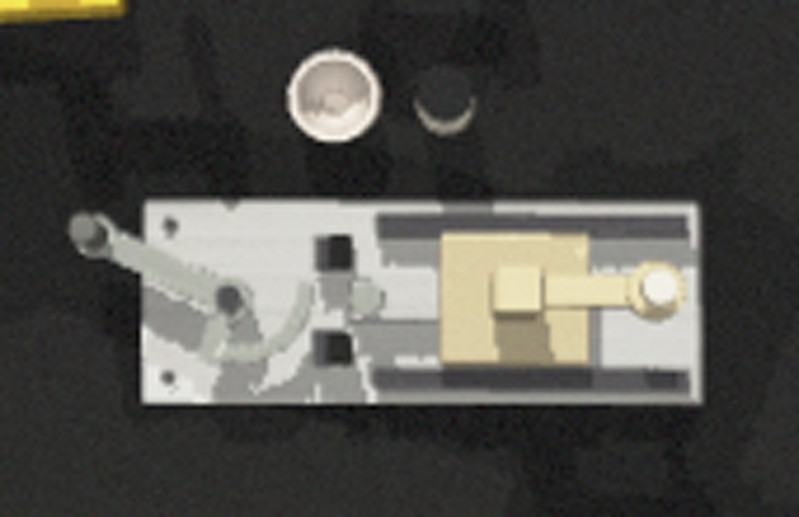

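View pics/scenez.png

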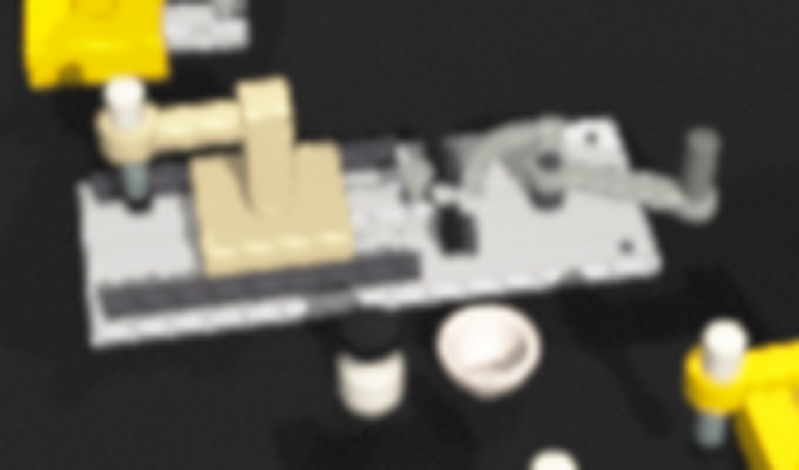

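```bash
cat > h.py <<'E'
import numpy as np,cv2
from plant import *
def ray(n,u,v):
    c=camera_info(n);K=c["camera_matrix"];P=c["pose"]
    d=np.array([(u-K[0,2])/K[0,0],(v-K[1,2])/K[1,1]]);s=d.copy()
    for _ in range(20): s=d/(1+c["k1"]*(s@s))
    r=P[:3,:3]@np.array([s[0],-s[1],-1]);return P[:3,3],r/np.linalg.norm(r)
def onz(n,u,v,z):
    o,r=ray(n,u,v);return o+r*(z-o[2])/r[2]
def tri(a,b):
    o1,r1=ray("top",*a);o2,r2=ray("scene",*b)
    t=np.linalg.lstsq(np.c_[r1,-r2],o2-o1,rcond=None)[0]
    p,q=o1+r1*t[0],o2+r2*t[1];return (p+q)/2,np.linalg.norm(p-q)
def proj(n,p):
    c=camera_info(n);K=c["camera_matrix"];P=c["pose"]
    q=P[:3,:3].T@(np.asarray(p,float)-P[:3,3]);s=np.array([q[0],-q[1]])/-q[2]
    s=s*(1+c["k1"]*(s@s));return K[:2,:2]@s+K[:2,2]
tz=lambda X,Y:(190+(X+.5)/4.7-.5,160+(Y+.5)/4.7-.5)
sz=lambda X,Y:(190+(X+.5)/4.7-.5,180+(Y+.5)/4.7-.5)
E
python3 - <<'E'
from h import *
np.set_printoptions(suppress=True,precision=1)
for n,z,L in(("top",tz,[(141,202),(702,202),(702,404),(141,404)]),("scene",sz,[(612,120),(660,270),(93,343),(80,185)])):
    for p in L: print(n,onz(n,*z(*p),8))
print("knob",tri(tz(92,233),sz(704,136)))
print("hub",tri(tz(230,297),sz(548,160)),onz("top",*tz(230,297),37))
print("post",tri(tz(518,289),sz(264,88)),onz("top",*tz(518,289),113))
print("stud",tri(tz(365,298),sz(412,155)),onz("top",*tz(365,298),44))
print("cap",tri(tz(445,98),sz(368,325)),"dish",onz("top",*tz(334,97),28),onz("scene",*sz(488,348),28))
print("block corners");
for p in [(442,234),(588,234),(588,364),(442,364)]: print(onz("top",*tz(*p),38))
E
```

```text
top [572.2 176.1   8. ]
top [ 565.5 -132.3    8. ]
top [ 455.  -128.6    8. ]
top [461.3 176.9   8. ]
scene [463.3 176.5   8. ]
scene [577.9 172.8   8. ]
scene [ 570.1 -131.7    8. ]
scene [ 455.8 -128.7    8. ]
knob (array([549.2, 195.7,  77.5]), np.float64(5.297911376132952))
hub (array([516.3, 124.6,  40. ]), np.float64(0.6512559707910778)) [516.6 125.2  37. ]
post (array([511.5, -26.8, 118.8]), np.float64(0.662537709976949)) [512.  -26.7 113. ]
stud (array([513. ,  50.9,  55.3]), np.float64(2.721669286812789)) [514.   52.6  44. ]
cap (array([619.6,   6.9,  50.6]), np.float64(1.4859934333533638)) dish [625.2  68.   28. ] [627.8  66.5  28. ]
block corners
[548.   10.8  38. ]
[546.3 -67.4  38. ]
[476.7 -65.5  38. ]
[478.3  12.3  38. ]
```

Run:
```python
from h import *
from scipy.spatial.transform import Rotation as R
np.set_printoptions(suppress=True,precision=3)
M=R.from_quat(get_state()["orientation"]).as_matrix();print(M)
# jaw angle in world
print("jaw ang",np.arctan2(M[1,1],M[0,1]))
O=np.array([516.8,125.5]);e=np.array([.022,1]);n=np.array([-1,.022])
for q in(0,.3,.64,1,1.4,1.8,2.0):
    f=q-1.05;p=O+80*(np.cos(f)*e+np.sin(f)*n);t=-np.sin(f)*e+np.cos(f)*n
    print(q,p,"tangent ang",np.arctan2(t[1],t[0]))
for p in[(200,148),(225,140),(170,152)]:print(onz("top",*p,40))
# knob top check vs projected
print(proj("top",[549.2,195.7,78]),tz(92,233),proj("scene",[549.2,195.7,78]),sz(704,136))
for f in(-.36,-.41,-.46):
    p=O+80*(np.cos(f)*e+np.sin(f)*n);print(f,proj("top",[*p,78]),proj("scene",[*p,78]))
```

```text
[[-0.001  0.259  0.966]
 [-0.002  0.966 -0.259]
 [-1.    -0.002 -0.   ]]
jaw ang 1.3089997493898422
0 [587.07  163.779] tangent ang 2.0695962018927565
0.3 [572.619 182.835] tangent ang 2.3695962018927563
0.64 [550.303 198.168] tangent ang 2.709596201892756
1 [522.556 205.312] tangent ang 3.0695962018927565
1.4 [491.021 201.253] tangent ang -2.8135891052868303
1.8 [463.557 185.235] tangent ang -2.41358910528683
2.0 [452.751 173.466] tangent ang -2.21358910528683
[709.881 221.003  40.   ]
[729.291 156.944  40.   ]
[701.143 297.577  40.   ]
[208.086 208.92 ] (209.18085106382978, 209.18085106382978) [338.332 208.521] (339.39361702127655, 208.54255319148936)
-0.36 [206.435 210.001] [339.62  207.562]
-0.41 [207.075 208.493] [339.427 208.699]
-0.46 [207.788 207.018] [339.152 209.827]
```

```bash
python3 -m inch '[[[0,0,1,0.5,-0.44,0,1],[0,0,1,0.5,-0.44,0,1],[0,0,1,0.5,-0.44,0,1],[0,0,1,0.5,-0.44,0,1],[0,0,1,0.5,-0.44,0,1],[0,0,1,0.5,-0.44,0,1],[0,0,1,0.5,-0.44,0,1],[0,0,1,0.5,-0.44,0,1],[0,0,1,0.5,-0.44,0,1],[0,0,1,0.5,-0.44,0,1],[0,0,1,0.5,-0.44,0,1],[0,0,1,0.5,-0.44,0,1]]]' 25
python3 -m inch '[[[0,0,1,0.5,-0.44,0,0.6],[0,0,1,0.5,-0.44,0,0.6],[0,0,1,0.5,-0.44,0,0.6],[0,0,1,0.5,-0.44,0,0.6],[0,0,1,0,0,-0.5,0.6],[0,0,0.5,0,0,-0.5,0.6],[0,0,0,0,0,0,0.6],[0,0,0,0,0,0,0.6]]]'
```

```text
time: 1.3
tool_pos: [449.5, 290.3, 230.9]
orientation: [-0.243, 0.664, 0.243, 0.664]
contact_force: [-0.1, 0.6, 0.4]
finger_gap: 85.7
time: 2.1
tool_pos: [548.2, 203.4, 181.0]
orientation: [-0.381, 0.596, 0.381, 0.595]
contact_force: [-0.6, -0.3, -0.0]
finger_gap: 51.4
```

```bash
python3 -m inch '[[[0,0,0,0.03,-0.12,-0.5,0.6],[0,0,0,0,0,-0.5,0.6],[0,0,0,0,0,-0.5,0.6],[0,0,0,0,0,-0.5,0.6],[0,0,0,0,0,-0.4,0.6],[0,0,0,0,0,-0.32,0.6],[0,0,0,0,0,0,0.6]]]'
python3 - <<'E'
from h import *
for n in("top","scene"):
    x,y=map(int,proj(n,[549,197,60])); a=snapshot(n)[max(y-70,0):y+70,x-90:x+90,::-1]
    cv2.imwrite(f"pics/k_{n}.png",cv2.resize(a,None,fx=4,fy=4,interpolation=cv2.INTER_CUBIC))
E
```

```text
time: 2.8
tool_pos: [549.5, 197.6, 44.7]
orientation: [-0.381, 0.596, 0.381, 0.595]
contact_force: [-1.1, -0.1, -0.1]
finger_gap: 51.1
```

View pics/k_scene.png

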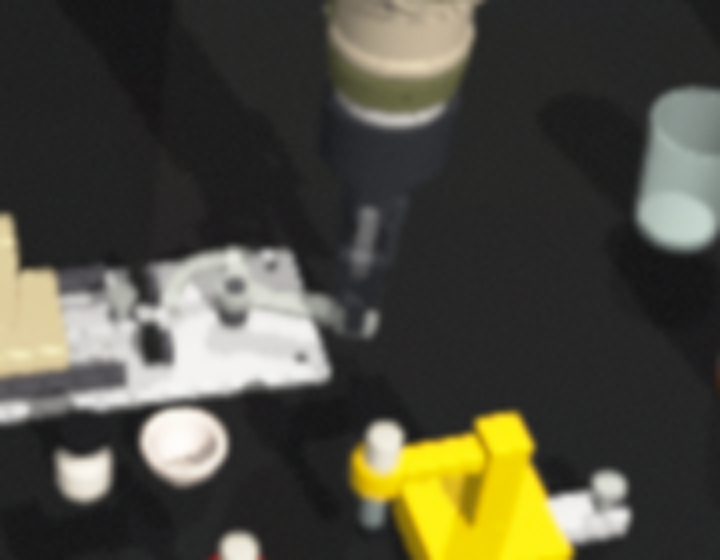

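The scene view shows the fingers around the knob end of the lever, near (360,320), with nothing displaced. I'll close on the knob.

```bash
python3 -m inch '[[[0,0,0,0,0,0,0.1],[0,0,0,0,0,0,0.1],[0,0,0,0,0,0,0.1],[0,0,0,0,0,0,0.1],[0,0,0,0,0,0,0.1],[0,0,0,0,0,0,0.1]]]' 25
```

```text
time: 3.5
tool_pos: [551.3, 197.7, 46.7]
orientation: [-0.381, 0.595, 0.381, 0.596]
contact_force: [-0.1, 0.8, 6.4]
finger_gap: 15.2
```

```bash
python3 -m inch '[[[0,0,0,0,0,0.1,0.1],[0,0,0,0,0,0,0.1]]]'
python3 - <<'E'
from h import *
np.set_printoptions(suppress=True,precision=3)
s=get_state();p=s["tool_pos"][:2];O=np.array([516.8,125.5])
d=p-O;print(p,np.linalg.norm(d))
a=np.arctan2(d[1],d[0]);
P=[O+np.linalg.norm(d)*np.array([np.cos(a-.08*k),np.sin(a-.08*k)]) for k in range(10)]
print(a,np.diff(P,axis=0)/50)
E
```

```text
time: 3.7
tool_pos: [548.6, 198.3, 47.8]
orientation: [-0.38, 0.596, 0.383, 0.595]
contact_force: [2.0, 4.7, -14.7]
finger_gap: 15.5
[548.58  198.318] 79.45096341588999
1.1592809904222754 [[ 0.114 -0.055]
 [ 0.11  -0.064]
 [ 0.104 -0.073]
 [ 0.098 -0.081]
 [ 0.091 -0.089]
 [ 0.084 -0.096]
 [ 0.076 -0.102]
 [ 0.067 -0.108]
 [ 0.059 -0.113]]
```

```bash
python3 -m inch '[[[0,0,-0.5,0.057,-0.027,-0.05,0.1],[0,0,-0.5,0.057,-0.027,0,0.1],[0,0,-1,0.11,-0.064,0,0.1],[0,0,0,0,0,0,0.1]]]'; python3 -m inch '[[[0,0,-1,0.104,-0.073,0,0.1],[0,0,-1,0.098,-0.081,0,0.1],[0,0,-1,0.091,-0.089,0,0.1],[0,0,-1,0.084,-0.096,0,0.1],[0,0,0,0,0,0,0.1]]]'
```

```text
time: 4.1
tool_pos: [561.2, 191.3, 47.6]
orientation: [-0.332, 0.625, 0.332, 0.624]
contact_force: [-1.1, 0.8, 1.3]
finger_gap: 14.9
time: 4.6
tool_pos: [579.4, 173.9, 47.6]
orientation: [-0.229, 0.67, 0.229, 0.668]
contact_force: [-4.3, -1.2, 2.5]
finger_gap: 15.4
```

```bash
python3 -m inch '[[[0,0,-1,0.076,-0.102,0,0.1],[0,0,0,0,0,0,0.1]]]';python3 -m inch '[[[0,0,-0.5,0.034,-0.054,0,0.1],[0,0,0,0,0,0,0.1]]]';  python3 -m inch '[[[0,0,-0.5,0.033,-0.054,0,0.1],[0,0,0,0,0,0,0.1],[0,0,0,0,0,0,0.1]]]'
```

```text
time: 4.8
tool_pos: [582.8, 168.9, 47.6]
orientation: [-0.202, 0.679, 0.202, 0.677]
contact_force: [-5.3, -2.2, 3.4]
finger_gap: 14.9
time: 5.0
tool_pos: [584.4, 166.5, 47.6]
orientation: [-0.189, 0.682, 0.189, 0.68]
contact_force: [-4.9, -1.7, 1.8]
finger_gap: 15.1
time: 5.3
tool_pos: [585.8, 163.9, 47.6]
orientation: [-0.176, 0.686, 0.176, 0.684]
contact_force: [-5.7, -1.3, 1.6]
finger_gap: 15.1
```

```bash
python3 -m inch '[[[0,0,-0.3,0.005,-0.035,0,0.1],[0,0,0,0,0,0,0.1]]]';python3 -m inch '[[[0,0,-0.3,0.01,-0.035,0,0.1],[0,0,0,0,0,0,0.1],[0,0,0,0,0,0,0.1]]]'
```

```text
time: 5.5
tool_pos: [585.8, 163.9, 47.6]
orientation: [-0.167, 0.688, 0.169, 0.686]
contact_force: [-6.1, 3.6, 2.4]
finger_gap: 15.2
time: 5.8
tool_pos: [585.7, 163.8, 47.6]
orientation: [-0.158, 0.69, 0.162, 0.688]
contact_force: [-7.1, 8.9, 2.9]
finger_gap: 15.2
```

```bash
python3 -m inch '[[[0,0,0.5,-0.01,0.05,0,0.1],[0,0,0,0,0,0,0.6],[0,0,0,0,0,0,0.6],[0,0,0,0,0,0,0.6],[0,0,0,0,0,0,0.6],[0,0,0,0,0,0.5,0.6],[0,0,0,0,0,1,0.6],[0,0,0,0,0,1,0.6],[0,0,0,0,0,0.2,0.8]]]'; python3 -m inch '[[[0,0,1,-0.1,-0.3,0,1],[0,0,1,-0.1,-0.3,0,1],[0,0,1,-0.1,-0.3,0,1],[0,0,1,-0.1,-0.3,0,1],[0,0,1,-0.1,-0.3,0,1],[0,0,1,-0.1,-0.3,0,1],[0,0,1,-0.1,-0.3,0,1],[0,0,1,-0.1,-0.3,0,1],[0,0,1,-0.1,-0.3,0,1],[0,0,1,-0.1,-0.3,0,1],[0,0,1,-0.1,-0.3,0,1],[0,0,1,-0.1,-0.3,0,1]]]'
python3 - <<'E'
from h import *
from scipy.spatial.transform import Rotation as R
s=get_state();M=R.from_quat(s["orientation"]).as_matrix();print("jaw",np.arctan2(M[1,1],M[0,1])%(2*np.pi),s["joint_pos"].round(2))
x,y=275,215
for n in("top","scene"):
    a=snapshot(n)[160:280,180:360,::-1]
    cv2.imwrite(f"pics/l_{n}.png",cv2.resize(a,None,fx=4,fy=4,interpolation=cv2.INTER_CUBIC))
E
```

```text
time: 6.7
tool_pos: [591.3, 163.4, 189.7]
orientation: [-0.172, 0.682, 0.171, 0.69]
contact_force: [0.6, 0.8, 0.9]
finger_gap: 64.5
time: 7.9
tool_pos: [527.6, -17.7, 182.5]
orientation: [-0.47, 0.528, 0.47, 0.528]
contact_force: [0.2, 0.1, -1.0]
finger_gap: 85.7
jaw 3.0242506837076824 [-0.19  0.24 -0.17  1.16 -0.   -1.64]
```

View pics/l_scene.png

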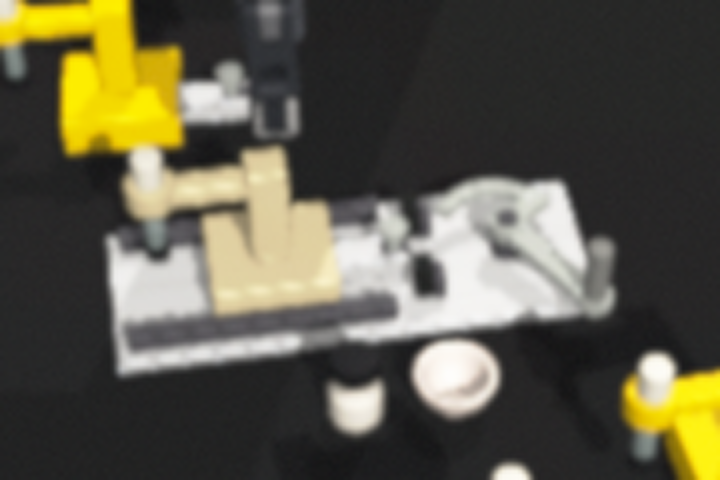

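View pics/l_top.png

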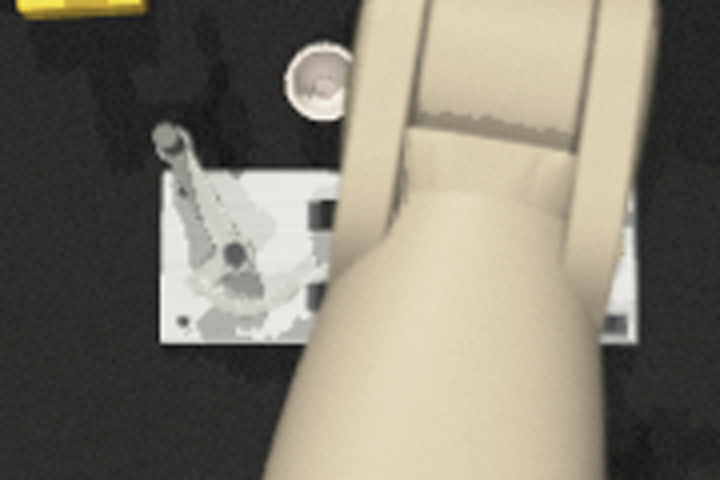

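The lever stands fully open (scene picture: knob at about (600,265), arm pointing past the plate's edge). The stand is still in its place. Next I'll grip its post.

```bash
python3 -m inch '[[[0,0,1,-0.16,-0.09,0,1],[0,0,0.7,-0.16,-0.09,0,1],[0,0,0,0,0,-0.5,1],[0,0,0,0,0,-0.5,1],[0,0,0,0,0,-0.5,1],[0,0,0,0,0,-0.5,1],[0,0,0,0,0,-0.34,1],[0,0,0,0,0,0,1]]]' ; python3 -m inch '[[[0,0,0,0,0,0,0],[0,0,0,0,0,0,0],[0,0,0,0,0,0,0],[0,0,0,0,0,0,0],[0,0,0,0,0,0,0],[0,0,0,0,0,0,0],[0,0,0,0,0,0,0],[0,0,0,0,0,0,0]]]' 40
```

```text
time: 8.8
tool_pos: [509.8, -25.0, 63.3]
orientation: [-0.502, 0.497, 0.505, 0.495]
contact_force: [-0.3, 0.1, -0.1]
finger_gap: 84.9
time: 9.6
tool_pos: [512.4, -26.0, 66.8]
orientation: [0.504, -0.496, -0.503, -0.496]
contact_force: [-0.6, -0.0, 5.4]
finger_gap: 23.4
```

```bash
python3 -m inch '[[[0,0,0,0,0,0.02,0],[0,0,0,0,0.04,0,0],[0,0,0,0.002,0.1,0,0],[0,0,0,0.002,0.1,0,0],[0,0,0,0.002,0.1,0,0],[0,0,0,0.002,0.1,0,0],[0,0,0,0,0,0,0]]]' ; python3 -m inch '[[[0,0,0,0.002,0.1,0,0],[0,0,0,0.002,0.1,0,0],[0,0,0,0.002,0.1,0,0],[0,0,0,0,0,0,0]]]'
```

```text
time: 10.3
tool_pos: [512.5, -2.9, 66.8]
orientation: [-0.504, 0.495, 0.504, 0.496]
contact_force: [2.7, -1.2, -1.9]
finger_gap: 23.8
time: 10.7
tool_pos: [512.8, 12.1, 66.9]
orientation: [-0.504, 0.495, 0.504, 0.496]
contact_force: [3.2, -0.8, -3.0]
finger_gap: 23.6
```

```bash
for i in 1 2; do python3 -m inch '[[[0,0,0,0,0.05,0,0],[0,0,0,0,0,0,0]]]'; done; for i in 1 2 3; do python3 -m inch '[[[0,0,0,0,0.03,0,0],[0,0,0,0,0,0,0]]]'; done
```

```text
time: 10.9
tool_pos: [512.8, 13.8, 66.9]
orientation: [0.504, -0.496, -0.504, -0.496]
contact_force: [4.1, -1.6, -1.7]
finger_gap: 23.5
time: 11.1
tool_pos: [512.8, 16.0, 66.9]
orientation: [0.504, -0.496, -0.504, -0.496]
contact_force: [3.2, -3.8, -2.0]
finger_gap: 24.3
time: 11.3
tool_pos: [512.8, 17.3, 66.9]
orientation: [0.504, -0.496, -0.504, -0.496]
contact_force: [3.0, -4.3, -2.3]
finger_gap: 23.6
time: 11.5
tool_pos: [512.8, 18.8, 66.9]
orientation: [0.504, -0.496, -0.504, -0.496]
contact_force: [2.8, -4.1, -2.6]
finger_gap: 23.8
time: 11.7
tool_pos: [512.8, 20.3, 66.9]
orientation: [0.504, -0.496, -0.504, -0.496]
contact_force: [3.6, -4.5, -2.2]
finger_gap: 23.4
```

```bash
for i in 1 2 3 ; do python3 -m inch '[[[0,0,0,0,0.02,0,0],[0,0,0,0,0,0,0]]]'; done
```

```text
time: 11.9
tool_pos: [512.8, 21.2, 66.9]
orientation: [0.504, -0.496, -0.504, -0.496]
contact_force: [4.0, -5.1, -1.9]
finger_gap: 23.6
time: 12.1
tool_pos: [512.8, 21.6, 67.1]
orientation: [0.504, -0.497, -0.503, -0.496]
contact_force: [2.8, -7.0, -1.5]
finger_gap: 23.5
time: 12.3
tool_pos: [512.8, 21.7, 67.2]
orientation: [0.505, -0.497, -0.502, -0.496]
contact_force: [2.0, -10.4, 0.1]
finger_gap: 23.3
```

```bash
python3 -m inch '[[[0,0,0,0,-0.03,0,0],[0,0,0,0,0,0,0]]]'; python3 -m inch '[[[0,0,0,0,0,0,1],[0,0,0,0,0,0,1],[0,0,0,0,0,0,1],[0,0,0,0,0,0,1],[0,0,0,0,0,0,1],[0,0,0,0,0,0,1]]]';  python3 -m inch '[[[0,0,0,0,0,0.5,1],[0,0,0,0,0,1,1],[0,0,0,0,0,1,1],[0,0,-1,0.4,0.4,0,1],[0,0,-1,0.4,0.4,0,1],[0,0,-1,0.4,0.4,0,1],[0,0,-1,0.4,0.4,0,0.8],[0,0,-1,0,0.4,0,0.8],[0,0,-1,0,0.4,0,0.6],[0,0,-1,0,0.4,0,0.6],[0,0,-1,0,0.4,0,0.6],[0,0,0,0,0,0,0.6]]]'
python3 - <<'E'
from h import *
from scipy.spatial.transform import Rotation as R
s=get_state();M=R.from_quat(s["orientation"]).as_matrix();print("jaw",np.arctan2(M[1,1],M[0,1])%(2*np.pi),s["joint_pos"].round(2))
for n in("top","scene"):
    a=snapshot(n)[160:280,180:360,::-1]
    cv2.imwrite(f"pics/m_{n}.png",cv2.resize(a,None,fx=4,fy=4,interpolation=cv2.INTER_CUBIC))
E
```

```text
time: 12.5
tool_pos: [512.7, 21.5, 66.9]
orientation: [0.504, -0.496, -0.503, -0.496]
contact_force: [3.0, -4.3, -2.0]
finger_gap: 23.9
time: 13.1
tool_pos: [512.4, 22.2, 66.8]
orientation: [-0.504, 0.496, 0.504, 0.496]
contact_force: [0.3, 0.2, -0.2]
finger_gap: 85.5
time: 14.3
tool_pos: [592.2, 184.3, 191.5]
orientation: [-0.323, 0.629, 0.323, 0.629]
contact_force: [0.2, -0.7, -0.5]
finger_gap: 50.9
jaw 2.518958774923083 [ 0.17  0.41  0.1   1.25  0.   -0.78]
```

View pics/m_scene.png

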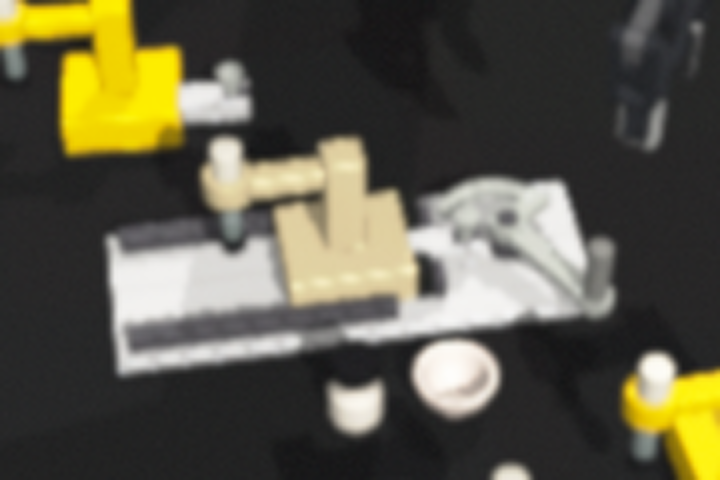

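View pics/m_top.png

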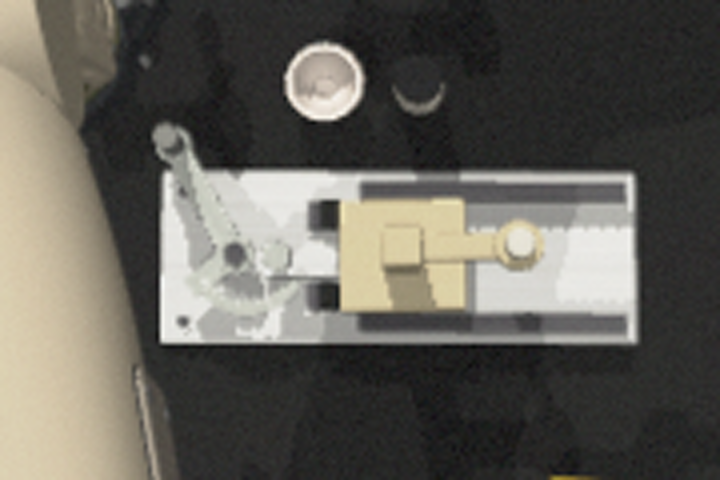

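The stand's block is against the pads (top picture: front edge at about x=340, pads at 310–340). The stud, at (275,257), sits in the hook's mouth, and the lever is still open. Now back to the knob.

```bash
python3 -m inch '[[[0,0,-1,-0.065,-0.2,0,0.6],[0,0,-1,-0.065,-0.2,0,0.6],[0,0,-1,0,0,-0.5,0.6],[0,0,-1,0,0,-0.5,0.6],[0,0,-1,0,0,-0.5,0.6],[0,0,0,0,0,-0.5,0.6],[0,0,0,0,0,-0.5,0.6],[0,0,0,0,0,-0.3,0.6],[0,0,0,0,0,0,0.6]]]'; python3 -m inch '[[[0,0,0,0,0,0,0.1],[0,0,0,0,0,0,0.1],[0,0,0,0,0,0,0.1],[0,0,0,0,0,0,0.1],[0,0,0,0,0,0,0.1],[0,0,0,0,0,0,0.1]]]' 25
```

```text
time: 15.3
tool_pos: [583.9, 160.6, 49.3]
orientation: [-0.19, 0.683, 0.191, 0.679]
contact_force: [0.3, -0.0, -0.8]
finger_gap: 50.8
time: 15.9
tool_pos: [585.9, 163.8, 53.4]
orientation: [-0.19, 0.68, 0.192, 0.681]
contact_force: [-3.4, 4.6, 2.3]
finger_gap: 14.8
```

```bash
cat > f.py <<'E'
from h import *
O=np.array([516.3,125.3]);s=get_state();d=s["tool_pos"][:2]-O;a=np.arctan2(d[1],d[0]);F=-s["contact_force"][:2]
t=np.array([-np.sin(a),np.cos(a)])
print("t %.2f q %.3f r %.1f Ft %.1f Fr %.1f"%(s["time"],a-1.549+1.05,np.hypot(*d),F@t,F@d/np.hypot(*d)))
E
python3 f.py
python3 - <<'E'
import numpy as np
a=.5+.08*np.arange(27);P=79.6*np.c_[np.cos(a),np.sin(a)]
for k,r in enumerate(np.diff(P,axis=0)/50): print(round(.08*k,2),r.round(3))
E
```

```text
t 15.90 q 0.006 r 79.5 Ft -5.6 Fr 0.7
0.0 [-0.065  0.109]
0.08 [-0.074  0.104]
0.16 [-0.082  0.097]
0.24 [-0.09   0.091]
0.32 [-0.096  0.083]
0.4 [-0.103  0.075]
0.48 [-0.108  0.067]
0.56 [-0.113  0.058]
0.64 [-0.118  0.049]
0.72 [-0.121  0.039]
0.8 [-0.124  0.029]
0.88 [-0.126  0.019]
0.96 [-0.127  0.009]
1.04 [-0.127 -0.001]
1.12 [-0.127 -0.011]
1.2 [-0.126 -0.021]
1.28 [-0.123 -0.031]
1.36 [-0.12  -0.041]
1.44 [-0.117 -0.051]
1.52 [-0.112 -0.06 ]
1.6 [-0.107 -0.069]
1.68 [-0.101 -0.077]
1.76 [-0.095 -0.085]
1.84 [-0.088 -0.092]
1.92 [-0.08  -0.099]
2.0 [-0.072 -0.105]
```

```bash
python3 -m inch '[[[0,0,0,0.02,0.04,0,0.1],[0,0,1,-0.065,0.109,0,0.1],[0,0,1,-0.074,0.104,0,0.1],[0,0,1,-0.082,0.097,0,0.1],[0,0,1,-0.09,0.091,0,0.1],[0,0,0,0,0,0,0.1]]]'; python3 f.py;python3 -m inch '[[[0,0,1,-0.096,0.083,0,0.1],[0,0,1,-0.103,0.075,0,0.1],[0,0,0,0,0,0,0.1]]]'; python3 f.py
```

```text
time: 16.5
tool_pos: [570.6, 183.8, 53.3]
orientation: [-0.298, 0.642, 0.297, 0.641]
contact_force: [-4.8, -2.8, 4.9]
finger_gap: 15.2
t 16.50 q 0.324 r 79.8 Ft -1.7 Fr 5.3
time: 16.8
tool_pos: [560.9, 191.6, 53.3]
orientation: [-0.348, 0.616, 0.347, 0.616]
contact_force: [-3.4, -2.4, 5.3]
finger_gap: 15.2
t 16.80 q 0.480 r 79.9 Ft -1.5 Fr 3.9
```

```bash
python3 -m inch '[[[0,0,1,-0.115,0.05,0,0.1]]]'; python3 f.py;python3 -m inch '[[[0,0,0.5,-0.06,0.025,0,0.1]]]'; python3 f.py;python3 -m inch '[[[0,0,0.5,-0.06,0.025,0,0.1]]]'; python3 f.py;python3 -m inch '[[[0,0,0.5,-0.06,0.025,0,0.1]]]'; python3 f.py;python3 -m inch '[[[0,0,0,0,0,0,0.1]]]'; python3 f.py
```

```text
time: 16.9
tool_pos: [556.7, 194.3, 53.4]
orientation: [-0.372, 0.601, 0.371, 0.602]
contact_force: [-0.9, 0.0, 3.1]
finger_gap: 15.0
t 16.90 q 0.542 r 79.9 Ft -0.8 Fr 0.5
time: 17.0
tool_pos: [553.4, 196.1, 53.4]
orientation: [-0.384, 0.593, 0.384, 0.595]
contact_force: [-0.3, 0.8, 2.8]
finger_gap: 15.2
t 17.00 q 0.589 r 80.0 Ft -0.7 Fr -0.6
time: 17.1
tool_pos: [550.7, 197.5, 53.4]
orientation: [-0.396, 0.585, 0.395, 0.587]
contact_force: [-0.9, 1.3, 2.6]
finger_gap: 15.2
t 17.10 q 0.627 r 80.0 Ft -1.4 Fr -0.8
time: 17.2
tool_pos: [547.8, 198.8, 53.4]
orientation: [-0.407, 0.577, 0.407, 0.579]
contact_force: [-0.7, 1.2, 2.3]
finger_gap: 14.8
t 17.20 q 0.667 r 80.0 Ft -1.1 Fr -0.8
time: 17.3
tool_pos: [547.5, 199.0, 53.4]
orientation: [-0.407, 0.577, 0.407, 0.579]
contact_force: [-1.0, 1.2, 6.5]
finger_gap: 15.0
t 17.30 q 0.672 r 80.0 Ft -1.4 Fr -0.7
```

```bash
python3 -m inch '[[[0,0,0.5,-0.06,0.022,0,0.1]]]' >/dev/null; python3 f.py;python3 -m inch '[[[0,0,0.5,-0.061,0.02,0,0.1]]]'>/dev/null; python3 f.py;python3 -m inch '[[[0,0,0.5,-0.062,0.015,0,0.1]]]'>/dev/null; python3 f.py;python3 -m inch '[[[0,0,0.5,-0.063,0.013,0,0.1]]]'>/dev/null; python3 f.py;python3 -m inch '[[[0,0,0.5,-0.063,0.01,0,0.1]]]'>/dev/null; python3 f.py
```

```text
t 17.40 q 0.702 r 80.0 Ft -1.6 Fr -0.8
t 17.50 q 0.743 r 80.0 Ft -1.1 Fr -1.5
t 17.60 q 0.782 r 80.1 Ft -0.6 Fr -3.0
t 17.70 q 0.823 r 80.1 Ft -0.7 Fr -4.4
t 17.80 q 0.863 r 80.1 Ft 0.0 Fr -3.6
```

```bash
python3 -m inch '[[[0,0,0,0,0,0,0.1]]]'; python3 f.py
```

```text
time: 17.9
tool_pos: [532.5, 203.7, 53.4]
orientation: [-0.462, 0.533, 0.463, 0.536]
contact_force: [-1.3, 4.7, 6.1]
finger_gap: 14.8
t 17.90 q 0.868 r 80.1 Ft -2.2 Fr -4.4
```

```bash
python3 -m inch '[[[0,0,0,0,0,0,0.27],[0,0,0,0,0,0,0.27],[0,0,0,0,0,0,0.27]]]'; python3 f.py; python3 -m inch '[[[0,0,0,-0.062,0.01,0,0.27],[0,0,0,0,0,0,0.27]]]'; python3 f.py;  python3 -m inch '[[[0,0,0.5,-0.062,0.008,0,0.27]]]'; python3 f.py; python3 -m inch '[[[0,0,0.5,-0.062,0.006,0,0.27]]]'; python3 f.py;python3 -m inch '[[[0,0,0,0,0,0,0.27]]]'; python3 f.py
```

```text
time: 18.2
tool_pos: [531.3, 201.8, 51.6]
orientation: [-0.462, 0.535, 0.462, 0.535]
contact_force: [-0.2, -0.6, -0.6]
finger_gap: 22.7
t 18.20 q 0.878 r 78.0 Ft -0.1 Fr 0.6
time: 18.4
tool_pos: [527.9, 202.6, 51.6]
orientation: [-0.462, 0.535, 0.463, 0.535]
contact_force: [0.6, -0.7, 0.2]
finger_gap: 22.9
t 18.40 q 0.923 r 78.2 Ft 0.7 Fr 0.6
time: 18.5
tool_pos: [525.5, 202.9, 51.8]
orientation: [-0.473, 0.525, 0.473, 0.525]
contact_force: [1.4, -0.0, -0.7]
finger_gap: 23.2
t 18.50 q 0.954 r 78.2 Ft 1.4 Fr -0.2
time: 18.6
tool_pos: [522.2, 203.3, 51.7]
orientation: [-0.484, 0.516, 0.484, 0.516]
contact_force: [0.9, -1.2, -0.1]
finger_gap: 22.9
t 18.60 q 0.996 r 78.2 Ft 1.0 Fr 1.2
time: 18.7
tool_pos: [521.7, 203.4, 51.8]
orientation: [-0.484, 0.516, 0.484, 0.516]
contact_force: [-0.0, 0.1, 0.1]
finger_gap: 23.1
t 18.70 q 1.003 r 78.3 Ft -0.1 Fr -0.1
```

Caging the knob with a gap reads cleanly: about 1 N while the lever moves freely. I'll keep stepping.

```bash
for i in 1 2 3; do python3 -m inch '[[[0,0,0.5,-0.063,0.003,0,0.27]]]' >/dev/null; python3 f.py;done; for i in 1 2; do python3 -m inch '[[[0,0,0.5,-0.063,-0.003,0,0.27]]]'>/dev/null; python3 f.py;done
```

```text
t 18.80 q 1.033 r 78.3 Ft 1.6 Fr -0.3
t 18.90 q 1.075 r 78.3 Ft 0.6 Fr -0.0
t 19.00 q 1.116 r 78.5 Ft 1.8 Fr -0.4
t 19.10 q 1.153 r 78.5 Ft 1.6 Fr 1.1
t 19.20 q 1.192 r 78.6 Ft 2.5 Fr 1.5
```

```bash
for i in 1 2 3; do python3 -m inch '[[[0,0,0.25,-0.031,-0.004,0,0.27]]]' >/dev/null; python3 f.py;done
```

```text
t 19.30 q 1.215 r 78.7 Ft 2.0 Fr 0.8
t 19.40 q 1.234 r 78.8 Ft 1.5 Fr 0.4
t 19.50 q 1.255 r 79.0 Ft 0.7 Fr 0.3
```

```bash
for i in 1 2 3; do python3 -m inch '[[[0,0,0.4,-0.048,-0.01,0,0.27]]]' >/dev/null; python3 f.py;done;  for i in 1 2 ; do python3 -m inch '[[[0,0,0.4,-0.048,-0.013,0,0.27]]]' >/dev/null; python3 f.py;done
```

```text
t 19.60 q 1.283 r 79.0 Ft 1.4 Fr 0.8
t 19.70 q 1.311 r 78.9 Ft 3.3 Fr 2.7
t 19.80 q 1.337 r 78.9 Ft 4.3 Fr 2.2
t 19.90 q 1.363 r 78.9 Ft 4.8 Fr 3.1
t 20.00 q 1.388 r 78.9 Ft 6.5 Fr 3.1
```

```bash
for i in 1 2 3 4; do python3 -m inch '[[[0,0,0,0,0,0,0.27]]]' >/dev/null; python3 f.py;done
```

```text
t 20.10 q 1.394 r 79.0 Ft 4.3 Fr 1.9
t 20.20 q 1.394 r 79.0 Ft 4.7 Fr 2.1
t 20.30 q 1.394 r 79.0 Ft 5.1 Fr 3.5
t 20.40 q 1.394 r 79.0 Ft 4.1 Fr 2.6
```

```bash
for i in 1 2; do python3 -m inch '[[[0,0,0.15,-0.019,-0.006,0,0.27]]]' >/dev/null; python3 f.py;done; for i in 1 2 3; do python3 -m inch '[[[0,0,0,0,0,0,0.27]]]' >/dev/null; python3 f.py;done
```

```text
t 20.50 q 1.402 r 79.0 Ft 6.1 Fr 3.5
t 20.60 q 1.409 r 78.9 Ft 6.4 Fr 2.7
t 20.70 q 1.409 r 78.9 Ft 6.1 Fr 2.9
t 20.80 q 1.410 r 78.9 Ft 7.3 Fr 2.5
t 20.90 q 1.410 r 78.9 Ft 6.8 Fr 2.8
```

Firm at about 6.5 N. I'll back off within the slack, open, lift clear and look.

```bash
python3 -m inch '[[[0,0,0,0.045,0.015,0,0.27],[0,0,0,0.045,0.015,0,0.27],[0,0,0,0,0,0,0.27]]]'; python3 f.py; python3 -m inch '[[[0,0,0,0,0,0,0.6],[0,0,0,0,0,0,0.6],[0,0,0,0,0,0,0.6],[0,0,0,0,0,0.3,0.6],[0,0,0,0,0,1,0.6],[0,0,0,0,0,1,0.6],[0,0,0,0,0.5,0.5,0.6],[0,0,0,0,1,0,0.6],[0,0,0,0,1,0,0.6],[0,0,0,0,0,0,0.6]]]'
python3 - <<'E'
from h import *
for n in("top","scene"):
    a=snapshot(n)
    cv2.imwrite(f"pics/n_{n}_full.png",a[:,:,::-1]);a=a[160:280,180:360,::-1]
    cv2.imwrite(f"pics/n_{n}.png",cv2.resize(a,None,fx=4,fy=4,interpolation=cv2.INTER_CUBIC))
E
```

```text
time: 21.2
tool_pos: [492.4, 201.4, 51.9]
orientation: [-0.585, 0.397, 0.585, 0.397]
contact_force: [1.7, -0.8, 0.7]
finger_gap: 22.8
t 21.20 q 1.376 r 79.7 Ft 1.4 Fr 1.3
time: 22.2
tool_pos: [491.5, 331.1, 191.7]
orientation: [-0.586, 0.394, 0.587, 0.396]
contact_force: [-0.8, -1.4, -0.3]
finger_gap: 51.1
```

View pics/n_scene.png

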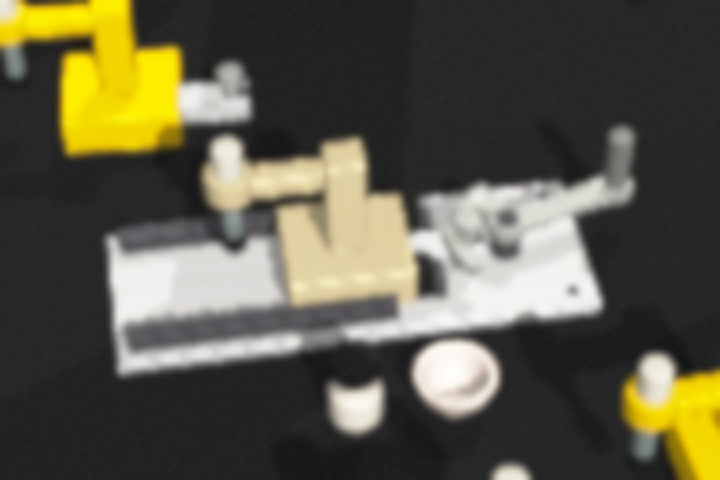

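View pics/n_top.png

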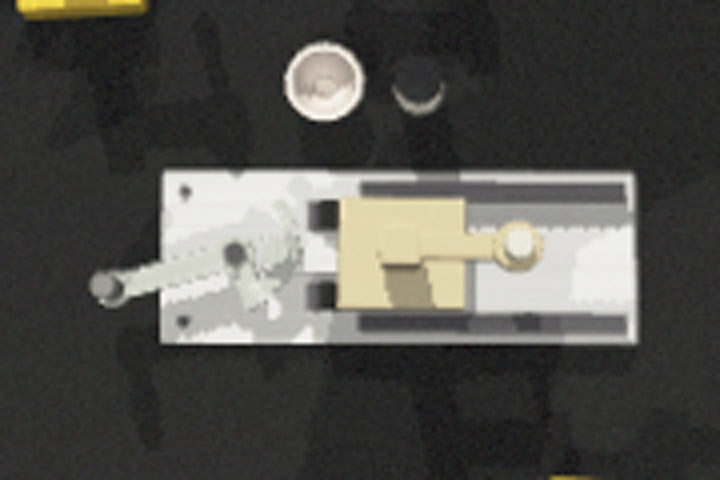

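View pics/n_scene_full.png

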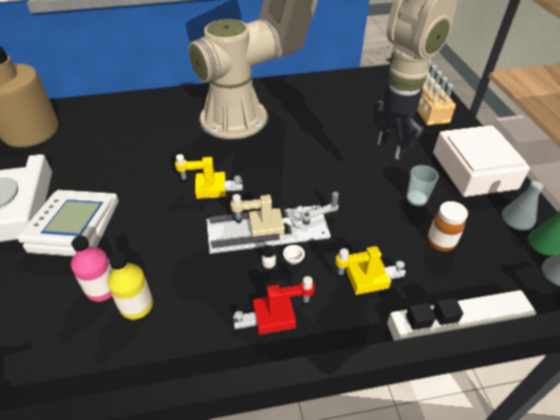

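Run:
```python
from h import *
z=lambda X,Y,v0=160:(180+(X+.5)/4-.5,v0+(Y+.5)/4-.5)
p,e=tri(z(104,287),z(621,136));O=np.array([516.3,125.3]);d=p[:2]-O
print(p,e,"q",np.arctan2(d[1],d[0])-1.549+1.05, np.hypot(*d))
p0,e=tri(z(166,135),z(600,246));d=p0[:2]-O;print("open ref q",np.arctan2(d[1],d[0])-.499,np.hypot(*d))
s,e=tri(z(403,244),z(345,148));print("post",s,e)
```

```text
[494.57081625 202.57813059  75.93267093] 0.5717581306026888 q 1.345900334957703 80.27494562062017
open ref q -0.005578433626703794 79.91070015336776
post [513.84180227  20.28552449 117.82798704] 2.036099283845993
```

```bash
python3 -c "
from plant import *
print(hand_in())"
```

```text
the job is handed in; nothing more can be done
None
```

The stand is latched against the pads, and I handed the job in at about 22 s of the 69 s allowed. No verdict was reported.

**What I did:**
1. I gripped the knob and swung the lever back to its stop.
2. I gripped the stand's post and slid it about 48 mm, until the force rose sharply against the pads.
3. I turned the lever with the fingers loosely caged around the knob. The push rose from about 1 N to about 6–7 N at firm resistance. Then I backed off, opened the gripper and lifted clear.

**Last checks:**
- **Lever:** the pictures put it at about 1.35 rad after release. The last push ended at about 1.36 rad, so it appears to be holding.
- **Stand:** it is upright against the pads, with the hook around the stud.
- **Bystanders:** in the pictures the cap bottle and dish look unmoved. The other bottles, jar and beaker also look in place. I didn't measure any of them.

**What disagreed or was not checked:**
- While I was gripping the knob firmly, the side force read with the wrong sign (about -1 to -2 N). I didn't use those readings and switched to the caged push, which read cleanly.
- The post top came out about 5 mm higher in the pictures than the text says, and two other triangulated points missed by 3–5 mm. The arm's touch readings agreed with the plan.
- I could not measure the hook-to-stud force directly. It is inferred from the push on the knob.

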